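Free the index stage and bring its carriage to the detent

ROBOT

A 6-joint arm with a two-finger parallel gripper is mounted at the origin on a cart in front of the work surface, level with it; the furniture and walls round the work are solid. World frame = base frame: x ahead of the robot, y to its left, z up, the work surface at z = 0. Lengths are in m, angles in rad, forces in N, time in s.
With the tool pointing down it reaches from about 0.3 to 0.775 m from the base axis. Payload 14.6 kg.
Tool frame: the origin (TCP) lies at the very end of the fingers, on their centre line; the grasp point (between the pads) lies 19 mm behind it (ctrl.hold_point_z is the distance from the TCP to the grasp point, in m); x points along the fingers, y is the direction in which the jaws open and shut, and the axes are right-handed (so a half turn about x gives the same grasp; the last joint's range is limited). The gripper opens to 94 mm and grips with 3 to 60 N. Pads are 16 mm wide; open, the fingers measure 119 mm over their backs; the gripper's body (75 mm by 177 mm) begins 78 mm behind the grasp point.
Start: joints at [-1.35, 0.3, 1.521, -0, 1.321, -0.067], TCP at [0.156, -0.527, 0.205] pointing down, gripper open.
Joint ranges: [-3.03, 3.03], [-0.79, 2.21], [0.23, 2.52], [-1.04, 4.18], [0, 3.07], [-2.55, 2.55]. Speed limits (rad/s): [2.22, 2.22, 2.57, 3.14, 3.14, 3.14].

INTERFACE

Orientations are given as [roll, pitch, yaw] about the fixed x, y, z axes, in that order (R = Rz(yaw) Ry(pitch) Rx(roll)).
In Python, from station import get_obs, camera, ticket, ctrl gives the robot as it stands.
- The arm moves only by the tool step_arm, never from a script. Its argument "motion" is a list that holds one entry, the list of rows, each a list of 6 numbers: the shift along the tool's x, y, z in m, then the turn, a rotation vector about the tool's x, y, z in degrees. A call has 1 to 12 rows; each row shifts and turns the commanded pose from where the row before left it, along the tool's axes as they then stand; what a row does not reach is not made up. A row lasts 1/8 s, in which the tool goes at most 62.5 mm and 10.7 degrees, less where a joint would pass 70% of its speed; a pose out of reach is approached as far as the arm can. A call is refused whole if a number of a shift passes 0.0625 or a number of a turn 10.7, either way. A call with a gripper value outside its range is refused whole. "fingers" is the finger opening in m, from 0 to 0.094, set as the call begins (left out, the last holds). The fingers move at their own pace and stop on an object; "squeeze" is the grip in N (left out, the last holds). Time passes only in rows, so rows that do not move let the fingers close. It gives the time, the measured TCP pose, the force and the opening at its end, in the units of the state.
- get_obs(): the state, without advancing time (a new reading comes with each control period).
- camera(name): name is "scene" or "top" or "wrist"; returns a dict with "pixels" (400x640x3 uint8, red, green, blue), "fx", "fy", "cx", "cy" (pixels), "extrinsics" (4x4, takes a point from world to camera coordinates); the wrist camera has in their place "T_tool_cam" (4x4, takes a point from camera to tool coordinates, whose origin is the TCP and whose axes are the tool frame's). Camera axes: x right, y up, looking along -z (the intrinsics and any distortion apply to the point x, -y, -z); pixel columns grow to the right and rows downward; lengths in m; the calibration is good to about 2 mm. The wrist camera is an equidistant fisheye: a pixel r from the principal point sees the ray r / f radians off the axis. A picture is of the moment at which its call begins: read the wrist's pose just before it. There is no depth.
- ticket.hand_in(): hands the job in, once; it reports no verdict.
The state is a dict: "time_s": time; "qpos": joint angles; "joint_vel": joint speeds; "tau": joint torques, N m; "ee_pos": TCP position; "eef_rot": TCP orientation; "force": force on the tool from outside, world axes, zero at the start; "moment": the same for the moment, N m; "grip_width": finger opening in m.
Only numpy, scipy, OpenCV 4.12 (cv2) and the standard library are available. Lean on these libraries where they do the work, as an engineer would, in place of code of your own. Each camera call takes 0.05 s, during which the arm holds its last target.

TASK

The carriage of the index stage is barred by a spring pin standing up in its track. Pick up the small mallet and knock the pin down flush with it (not with the fingers), then stand the mallet back on the bench on its head, clear of the stage and without dropping it. Then take the carriage by its black grip fin and slide it along the rail until the ball of the detent block clicks into the notch of the carriage's index strip, and finish still gripping the carriage there, at rest in the notch, leaving the other things on the bench where they are.

Things in the scene. Friction and masses are not known exactly. Their poses are not given: they have to be found in the camera images.
- stage: Index stage fixed to the bench: an aluminium base plate 160 x 330 x 14 mm (x from -60 to +100, y from -165 to +165) with a steel track 44 mm wide along its y axis, whose top is 24 mm above the bench; dark end stops (up to 34 mm high) at both ends. Origin: on the bench under the middle of the track; z up; the carriage travels along the stage's +y. The detent block stands on the plate behind the track (+x side).
- spring_pin (a joint): How far the spring pin has been driven down: 0 = 12 mm proud of the track (it bars the carriage), 0.012 m = flush, fully down. It slides straight down against about 5 N of friction and stays wherever it is driven; count it as down beyond 0.010.
- pin_top (a point): Centre of the top of the steel spring pin, 9 mm in diameter, on the middle line of the track at the stage's origin in x and y; 36 mm above the bench at the start, 24 mm when flush.
- carriage (a joint): Travel of the carriage along the stage's +y, 0 to 0.140 m; it starts between 0 and 0.020, is stopped by the raised pin at about 0.045, and meets the notch somewhere between 0.085 and 0.120 (wherever the detent ball is). It slides with about 1 to 2 N; the detent pulls it in within about 3 mm of the notch and takes about 4 to 6 N to leave, so a loosened grip lets it centre itself.
- carriage_grip (a point): Grip point of the carriage: inside the black upright fin in its middle, 14 mm thick along the rail, 28 mm wide across it; the fin stands from 44 to 88 mm above the bench and this point is at 74 mm. The carriage block below is 50 mm along the rail, 64 mm across, top at 44 mm.
- carriage_notch (a point): Middle of the notch (8 mm wide) in the back face of the carriage's steel index strip, 44 mm behind (+x of) the fin's centre and level with it along the rail; the strip reaches 60 mm behind and 130 mm ahead of the notch along the rail. 37 mm above the bench. When its stage-frame y equals that of the detent ball, the ball is home.
- detent_ball (a point): Tip of the sprung ball (10 mm across) of the detent block, on the strip's face, 37 mm above the bench; fixed, it does not move with the ball. Its axes are those of the stage (y along the rail). The block is dark steel, 32 x 26 x 38 mm, with a small black clamp knob on top to 70 mm above the bench; it is clamped at a different place along the rail each time.
- mallet: Small mallet standing on one face of its head: upright round head 32 mm in diameter and 70 mm tall with white plastic faces; light wooden handle, 14 mm wide and 18 mm high, level, its middle 42 mm above the lower face, reaching 123 mm from the head's axis along the mallet's -x. Origin: centre of the lower face; z up along the head. 0.2 to 0.31 kg, nearly all in the head.
- mallet_grip (a point): Point in the middle of the mallet's handle, 50 mm from the head's axis, 42 mm above the lower face: a place to grip it (fingers closing along the mallet's y).
- wash_bottle: Bystander: white-capped bottle, 54 mm across, 115 mm tall. Origin at its underside.
- dish: Bystander: round dish, 64 mm across, 14 mm tall. Origin at its underside.
- case: Bystander: pale blue small box, 57 x 70 x 22 mm. Origin at its underside.
- marker: Bystander: black marker lying down, 135 mm long along its x, 15 mm high. Origin at its underside.
- tape: Bystander: roll of white tape, 72 mm across, 19 mm high. Origin at its underside.
- tweezer: Bystander: steel tweezers lying down, 123 mm long along y. Origin at their underside.

How it is judged:
On the way, in this order (a step that is already met when the one before it is completed fails the run):
1. the spring pin is knocked down with the held mallet (value of joint spring_pin above 0.01 m and contact force between the fingers and mallet above 0.5 N), for 0.1 s.
2. the mallet stands on the bench again, released (value of joint spring_pin above 0.01 m and height (world z) of mallet below 0.004 m and angle between mallet's own z axis and vertical below 0.1 rad and linear speed of mallet below 0.02 m/s and contact force between mallet and stage below 0.05 N and contact force between the fingers and mallet below 0.05 N), for 0.2 s.
3. the gripped carriage sits in the notch (y of carriage_notch in the frame of detent_ball between -0.002 and 0.002 m and contact force between the fingers and carriage above 1 N), for 0.3 s.
At the end, for the whole second after the job is handed in: The program ends holding: the fingers grip the carriage (over 1 N) at rest with its notch within 2 mm of the detent ball along the rail; the spring pin is down at least 10 of its 12 mm; the mallet stands upright on its head on the bench, released, at rest and off the stage (all of step 2 and all of step 3 and velocity of joint carriage between -0.005 and 0.005 m/s); the arm keeps its last pose, push and grip.
It fails at once if the fingers press on the pin (contact force between the fingers and spring_pin above 0.5 N).
It fails at once if the mallet is let go more than 30 mm above the bench (contact force between the fingers and mallet below 0.02 N and height (world z) of mallet above 0.03 m).
It fails at once if a bystander is moved more than 30 mm (distance of any of wash_bottle, dish, case, marker, tape, tweezer from where it was at the start of the episode above 0.03 m).
It also fails if it takes over 67 s, if anything falls off the work surface, if the arm or the gripper's body presses on something with over 40 N, if the wrist force passes 120 N, or if a joint passes its speed limit or range.

## Working session

There is one attempt and no reset: what is moved stays moved. The work goes in short steps, Python scripts to look and compute and a tool call to move; the robot and the scene stay as the last step left them, time stands still between calls to the robot, and variables do not carry over. Pictures are saved under pics/ and viewed, and the job is handed in when it is done.

Besides the shell and the picture viewer there is one more tool, called after "Request:" as name(argument=value, ...) on one line, values as JSON. step_arm: Moves the arm, as the interface text tells. Its arguments: {"type":"object","properties":{"motion":{"type":"array","items":{"type":"array","items":{"type":"array","items":{"type":"number"}}}},"fingers":{"type":"number"},"squeeze":{"type":"number"}},"required":["motion"]}

```bash
mkdir -p pics; ls; python3 - <<'E'
from station import get_obs, camera, ticket, ctrl
import cv2
o=get_obs();print(o, ctrl.hold_point_z)
for n in("scene","top","wrist"):
    c=camera(n);cv2.imwrite(f"pics/{n}0.png",c["pixels"][:,:,::-1])
    print(n,{k:v for k,v in c.items() if k!="pixels"})
E
```

```text
pics
{'time_s': 0.0, 'qpos': array([-1.34961441e+00,  3.00463280e-01,  1.52157107e+00, -1.60447547e-05,
        1.32066548e+00, -6.66193145e-02]), 'joint_vel': array([-2.16480979e-03, -1.52695642e-03,  8.39419881e-05,  1.89320582e-05,
       -6.32501520e-04,  1.08332378e-03]), 'tau': array([-2.24997391e-03, -5.31799006e+01, -3.52740097e+01,  7.07732281e-02,
        2.44574749e-02, -6.55601048e-05]), 'ee_pos': array([ 0.15604256, -0.52713946,  0.20489484]), 'eef_rot': array([-1.62337992,  1.56968904,  1.80601795]), 'force': array([0.23623398, 0.14377281, 0.22614841]), 'moment': array([ 0.01618015, -0.0450337 , -0.01579866]), 'grip_width': 0.09398426863746141} 0.0188
scene {'fx': 490.04292026552673, 'fy': 490.04292026552673, 'cx': 322.24552590479357, 'cy': 204.41111521013957, 'extrinsics': array([[ 0.62545504, -0.78007457, -0.01701908, -0.33437972],
       [ 0.36896125,  0.27646894,  0.88737395, -0.27403098],
       [-0.6875126 , -0.56129189,  0.46073619, -1.20206952],
       [ 0.        ,  0.        ,  0.        ,  1.        ]])}
top {'fx': 462.86432302882355, 'fy': 462.86432302882355
[... 173 characters left out ...]
01,  2.19129425e-02,  1.40097942e-01,
        -5.44353363e-01],
       [-1.40143970e-01,  5.71485431e-04,  9.90130972e-01,
        -1.38747602e+00],
       [ 0.00000000e+00,  0.00000000e+00,  0.00000000e+00,
         1.00000000e+00]])}
wrist {'fx': 309.70691628693146, 'fy': 309.70691628693146, 'cx': 320.51347037257796, 'cy': 199.495869866986, 'T_tool_cam': array([[-5.11868723e-04,  2.47310351e-01, -9.68936184e-01,
        -1.78849087e-01],
       [ 9.99999857e-01,  2.76606323e-04, -4.57678277e-04,
         2.34117336e-04],
       [ 1.54825300e-04, -9.68936280e-01, -2.47310457e-01,
        -7.06593347e-02],
       [ 0.00000000e+00,  0.00000000e+00,  0.00000000e+00,
         1.00000000e+00]])}
```

View pics/scene0.png

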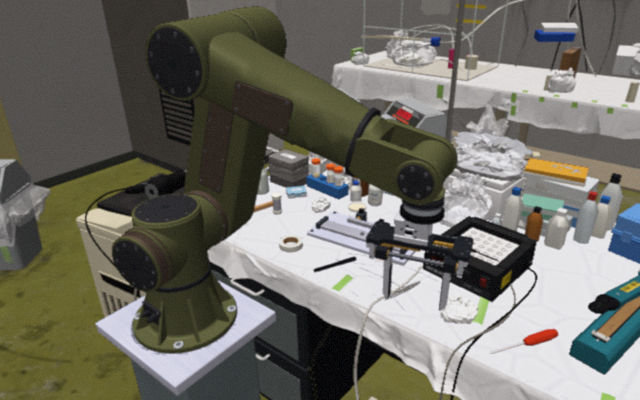

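View pics/top0.png

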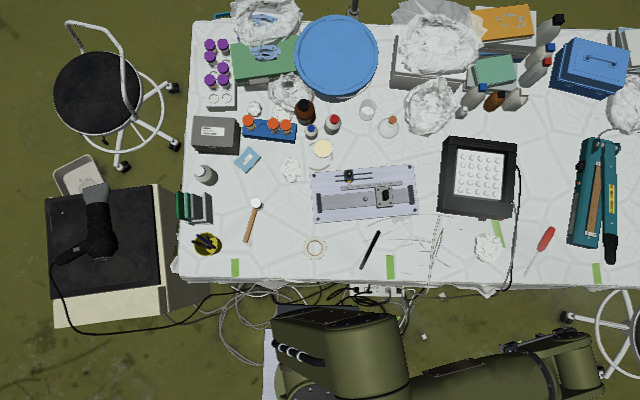

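View pics/wrist0.png

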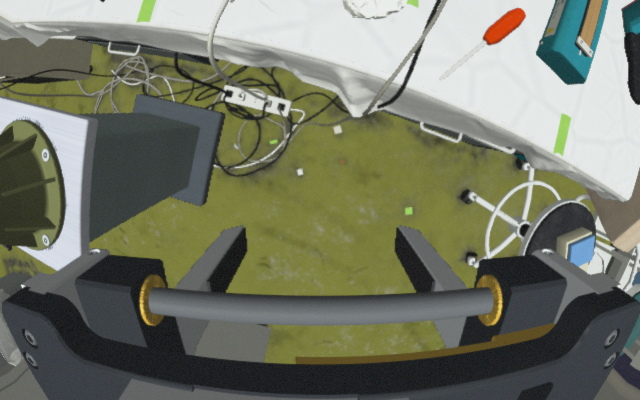

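```bash
python3 - <<'E'
import cv2
t=cv2.imread("pics/top0.png")
cv2.imwrite("pics/t_a.png",cv2.resize(t[150:235,300:435],None,fx=5.9,fy=5.9,interpolation=cv2.INTER_CUBIC))
cv2.imwrite("pics/t_b.png",cv2.resize(t[140:280,180:340],None,fx=4,fy=4,interpolation=cv2.INTER_CUBIC))
E
```

```text
(no output)
```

View pics/t_a.png

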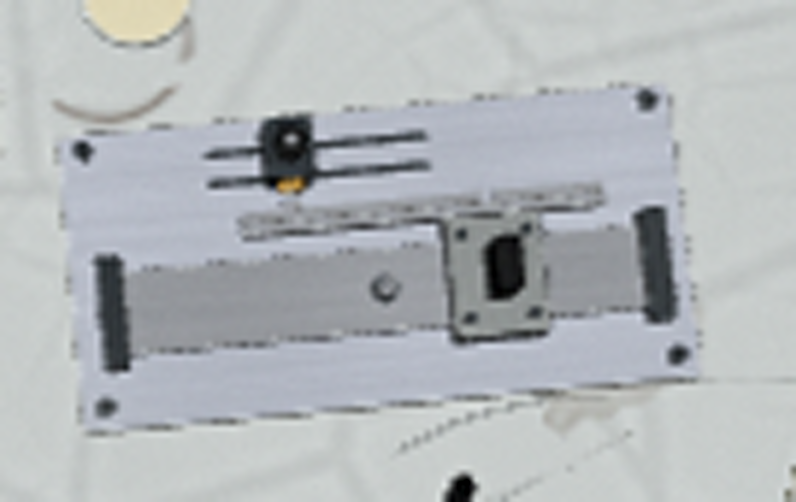

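View pics/t_b.png

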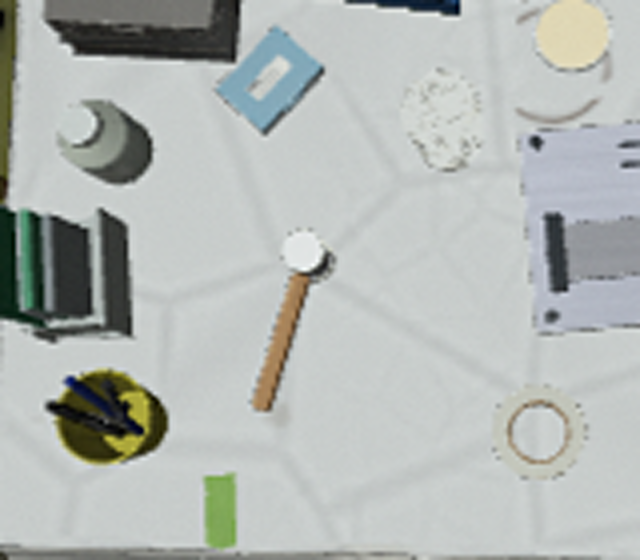

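```bash
cat > h.py <<'E'
import numpy as np, cv2
from station import get_obs, camera, ticket, ctrl
from scipy.spatial.transform import Rotation as R
def ray(c,u,v,z):
    E=c["extrinsics"];d=np.array([(u-c["cx"])/c["fx"],-(v-c["cy"])/c["fy"],-1.])
    Rm=E[:3,:3];o=-Rm.T@E[:3,3];w=Rm.T@d
    return o+w*(z-o[2])/w[2]
def tool():
    o=get_obs();return np.array(o["ee_pos"]),R.from_euler("xyz",o["eef_rot"]).as_matrix()
def wray(c,u,v,z,p=None,Rm=None):
    if p is None:p,Rm=tool()
    x=(u-c["cx"])/c["fx"];y=(v-c["cy"])/c["fy"];r=np.hypot(x,y)
    d=np.array([np.sin(r)*x/r,-np.sin(r)*y/r,-np.cos(r)])
    T=c["T_tool_cam"];o=p+Rm@T[:3,3];w=Rm@T[:3,:3]@d
    return o+w*(z-o[2])/w[2]
E
python3 - <<'E'
from h import *
np.set_printoptions(precision=4,suppress=True)
c=camera("top")
A=lambda u,v,z:ray(c,u/5.9+300-.4,v/5.9+150-.4,z)
B=lambda u,v,z:ray(c,u/4+180-.4,v/4+140-.4,z)
C=[A(60,135,.014),A(668,88,.014),A(697,378,.014),A(88,432,.014)]
for q in C:print(q)
yax=(C[0]-C[1]+C[3]-C[2]);print("yaw y",np.degrees(np.arctan2(yax[1],yax[0]))-90,np.linalg.norm(yax)/2)
print("centre",sum(C)/4)
print("pin",A(385,284,.036),"fin",A(503,267,.088),"notch",A(485,197,.044),"ball",A(290,185,.044))
m,e=B(303,250,.07),B(262,408,.051);print("mallet",m,e,np.linalg.norm(m[:2]-e[:2]),np.degrees(np.arctan2(*(m-e)[1::-1])))
p,Rm=tool();print(p,Rm)
E
```

```text
[0.6331 0.0344 0.014 ]
[ 0.6661 -0.2914  0.014 ]
[ 0.5097 -0.3058  0.014 ]
[0.474  0.0157 0.014 ]
yaw y 6.059660412931606 0.32551372539756085
centre [ 0.5707 -0.1368  0.014 ]
pin [ 0.5531 -0.1382  0.036 ] fin [ 0.5554 -0.1928  0.088 ] notch [ 0.599  -0.1894  0.044 ] ball [ 0.6031 -0.0873  0.044 ]
mallet [0.5275 0.1942 0.07  ] [0.4093 0.2228 0.051 ] 0.12155879766433207 -13.59795625057452
[ 0.1561 -0.5272  0.2051] [[-0.0001  0.2838 -0.9589]
 [ 0.0006 -0.9589 -0.2838]
 [-1.     -0.0007 -0.0001]]
```

```bash
cat >> h.py <<'E'
def plan(P,zdeg,n):
    """straight move to P with tool x down and tool z at heading zdeg"""
    p,Rm=tool();a=np.radians(zdeg);z=np.array([np.cos(a),np.sin(a),0]);x=np.array([0,0,-1.]);y=np.cross(z,x)
    G=np.array([x,y,z]).T
    rv=R.from_matrix(Rm.T@G).as_rotvec()
    P=np.array(P);pp=p.copy();Rc=Rm.copy()
    st=R.from_rotvec(rv/n).as_matrix()
    for i in range(n):
        d=Rc.T@(p+(P-p)*(i+1)/n-pp)
        d=np.round(d,4);t=np.round(np.degrees(rv/n),2)
        print([float(k) for k in d]+[float(k) for k in t],end=",\n")
        pp=pp+Rc@d;Rc=Rc@R.from_rotvec(np.radians(t)).as_matrix()
    print("end",pp)
E
python3 - <<'E'
from h import *
plan([.45,-.15,.25],-163.5+126,12)
E
```

```text
[-0.0037, -0.0232, -0.0324, -10.5, -0.0, 0.0],
[-0.0037, -0.0169, -0.0361, -10.5, -0.0, 0.0],
[-0.0038, -0.01, -0.0386, -10.5, -0.0, 0.0],
[-0.0037, -0.0029, -0.0397, -10.5, -0.0, 0.0],
[-0.0037, 0.0045, -0.0396, -10.5, -0.0, 0.0],
[-0.0037, 0.0116, -0.0382, -10.5, -0.0, 0.0],
[-0.0038, 0.0183, -0.0353, -10.5, -0.0, 0.0],
[-0.0037, 0.0245, -0.0315, -10.5, -0.0, 0.0],
[-0.0037, 0.0298, -0.0264, -10.5, -0.0, 0.0],
[-0.0037, 0.0342, -0.0206, -10.5, -0.0, 0.0],
[-0.0038, 0.0373, -0.014, -10.5, -0.0, 0.0],
[-0.0037, 0.0392, -0.007, -10.5, -0.0, 0.0],
end [ 0.45001276 -0.15002531  0.25002521]
```

Request:
step_arm(motion=[[[-0.004,-0.023,-0.032,-10.5,0,0],[-0.004,-0.017,-0.036,-10.5,0,0],[-0.004,-0.01,-0.039,-10.5,0,0],[-0.004,-0.003,-0.04,-10.5,0,0],[-0.004,0.0045,-0.04,-10.5,0,0],[-0.004,0.012,-0.038,-10.5,0,0],[-0.004,0.018,-0.035,-10.5,0,0],[-0.004,0.0245,-0.0315,-10.5,0,0],[-0.004,0.03,-0.0265,-10.5,0,0],[-0.004,0.034,-0.0205,-10.5,0,0],[-0.004,0.037,-0.014,-10.5,0,0],[-0.004,0.039,-0.007,-10.5,0,0]]], fingers=0.094)

```text
time_s: 1.7
ee_pos: [0.4504, -0.1492, 0.2535]
eef_rot: [-2.961, 1.571, 2.674]
force: [0.4, -0.5, -0.5]
grip_width: 0.094
```

```bash
python3 - <<'E'
from h import *
p,Rm=tool();c=camera("wrist");cv2.imwrite("pics/w1.png",c["pixels"][:,:,::-1]);print(p,Rm,get_obs()["time_s"])
np.savez("w1.npz",p=p,R=Rm)
plan([.46,.19,.22],-13.6,8)
E
```

```text
[ 0.45043424 -0.14922822  0.25353959] [[-5.18589356e-05  6.04094631e-01  7.96912589e-01]
 [ 2.62069969e-05  7.96912590e-01 -6.04094630e-01]
 [-9.99999998e-01 -1.04430188e-05 -5.71585448e-05]] 1.75
[0.0043, 0.0344, -0.0243, -2.87, 0.0, -0.01],
[0.0042, 0.0355, -0.0225, -2.87, 0.0, -0.01],
[0.0043, 0.0367, -0.0207, -2.87, 0.0, -0.01],
[0.0043, 0.0376, -0.0189, -2.87, 0.0, -0.01],
[0.0042, 0.0385, -0.0169, -2.87, 0.0, -0.01],
[0.0043, 0.0394, -0.015, -2.87, 0.0, -0.01],
[0.0042, 0.04, -0.0131, -2.87, 0.0, -0.01],
[0.0042, 0.0406, -0.0109, -2.87, 0.0, -0.01],
end [0.46003119 0.18995578 0.22001561]
```

View pics/w1.png

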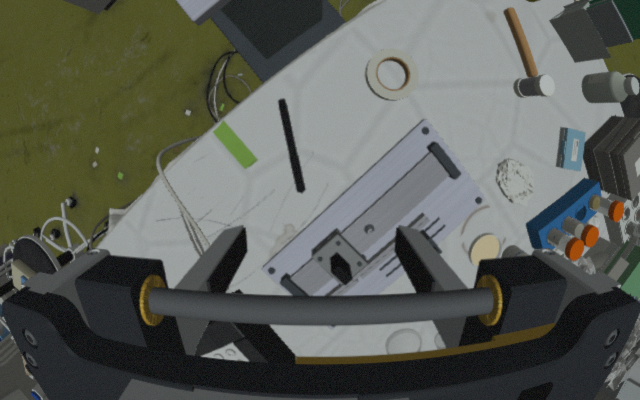

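Wrist view: pin at about (370,229), the fin at (340,265), mallet handle top right at (522,45). I continue to above the mallet.

Request:
step_arm(motion=[[[0.0043,0.0344,-0.0243,-2.9,0,0],[0.0043,0.0355,-0.0225,-2.9,0,0],[0.0043,0.0367,-0.0207,-2.9,0,0],[0.0043,0.0376,-0.0189,-2.9,0,0],[0.0043,0.0385,-0.0169,-2.9,0,0],[0.0043,0.0394,-0.015,-2.9,0,0],[0.0043,0.04,-0.013,-2.9,0,0],[0.0043,0.0406,-0.011,-2.9,0,0],[0,0,0,0,0,0]]])

```text
time_s: 2.88
ee_pos: [0.4622, 0.1878, 0.2184]
eef_rot: [-2.706, 1.57, -2.952]
force: [-0.4, -0.1, 0.3]
grip_width: 0.0936
```

```bash
python3 - <<'E'
from h import *
p,Rm=tool();c=camera("wrist");cv2.imwrite("pics/w2.png",c["pixels"][:,:,::-1]);print(p,Rm,get_obs()["time_s"])
np.savez("w2.npz",p=p,R=Rm)
c=np.load("w1.npz")
E
```

```text
[0.46216287 0.18784682 0.21839372] [[-1.14439107e-03  2.44060295e-01  9.69759384e-01]
 [-2.19191565e-04  9.69759934e-01 -2.44060692e-01]
 [-9.99999321e-01 -4.91863955e-04 -1.05628865e-03]] 2.925
```

View pics/w2.png

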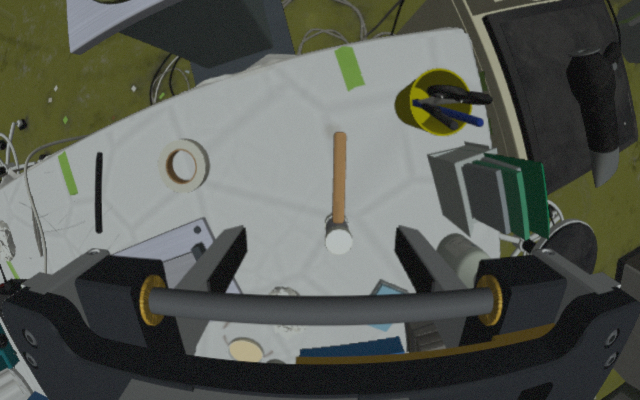

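```bash
python3 - <<'E'
from h import *
np.set_printoptions(precision=4,suppress=True)
c=camera("wrist")
d=np.load("w2.npz");W=lambda u,v,z:wray(c,u,v,z,d["p"],d["R"])
m,e=W(339,240,.07),W(340,133,.046);print("mallet",m,e,np.linalg.norm(m[:2]-e[:2]),np.degrees(np.arctan2(*(m-e)[1::-1])), W(339,180,.051))
d=np.load("w1.npz")
print("pin",W(370,229,.036),"fin",W(336,257,.088))
E
```

```text
mallet [0.524 0.193 0.07 ] [0.4091 0.2229 0.046 ] 0.11875739407727062 -14.593610476355527 [0.4604 0.209  0.051 ]
pin [ 0.5472 -0.1386  0.036 ] fin [ 0.5316 -0.1881  0.088 ]
```

```bash
python3 - <<'E'
from h import *
plan([.4825,.2047,.0235],-14.1,6)
E
```

```text
[0.0326, 0.0039, 0.0025, -0.03, -0.0, 0.0],
[0.0325, 0.0039, 0.0024, -0.03, -0.0, 0.0],
[0.0326, 0.0039, 0.0025, -0.03, -0.0, 0.0],
[0.0325, 0.0038, 0.0025, -0.03, -0.0, 0.0],
[0.0326, 0.0039, 0.0025, -0.03, -0.0, 0.0],
[0.0325, 0.0039, 0.0024, -0.03, -0.0, 0.0],
end [0.48247518 0.20471254 0.02353872]
```

Request:
step_arm(motion=[[[0.035,0.006,0.005,0,0,0],[0.035,0.006,0.005,0,0,0],[0.035,0.006,0.003,0,0,0],[0.035,0.005,0.002,0,0,0],[0.03,0,0,0,0,0],[0.015,0,0,0,0,0],[0.0095,0,0,0,0,0],[0,0,0,0,0,0]]])

```text
time_s: 3.98
ee_pos: [0.483, 0.2044, 0.0248]
eef_rot: [0.457, 1.571, 0.207]
force: [0.4, -0.1, -0.0]
grip_width: 0.0939
```

```bash
python3 - <<'E'
from h import *
p,Rm=tool();c=camera("wrist");cv2.imwrite("pics/w3.png",c["pixels"][:,:,::-1]);print(p,get_obs()["time_s"])
E
```

```text
[0.4830414  0.20436764 0.02479489] 4.025
```

View pics/w3.png

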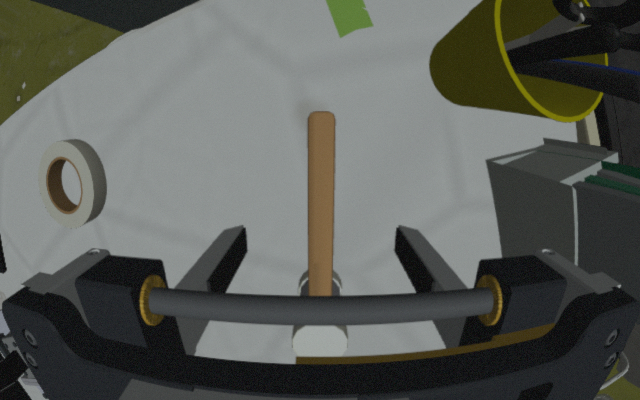

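The handle (col 321) is centred between the fingers, with the head below at (320,340). I close on it.

Request:
step_arm(motion=[[[0,0,0,0,0,0],[0,0,0,0,0,0],[0,0,0,0,0,0],[0,0,0,0,0,0],[0,0,0,0,0,0],[0,0,0,0,0,0],[0,0,0,0,0,0],[0,0,0,0,0,0]]], fingers=0, squeeze=60)

```text
time_s: 5.03
ee_pos: [0.4828, 0.2046, 0.0245]
eef_rot: [-2.434, 1.571, -2.683]
force: [-1.0, 0.0, 0.2]
grip_width: 0.0175
```

Request:
step_arm(motion=[[[0,0,0,0,0,0],[0,0,0,0,0,0],[0,0,0,0,0,0],[-0.005,0,0,0,0,0],[-0.015,0,0,0,0,0],[-0.03,0,0,0,0,0],[-0.03,0,0,0,0,0],[-0.02,0,0,0,0,0],[0,0,0,0,0,0]]])

```text
time_s: 6.15
ee_pos: [0.4835, 0.2049, 0.1265]
eef_rot: [0.593, 1.567, 0.343]
force: [0.3, -0.1, -2.4]
grip_width: 0.0135
```

```bash
python3 - <<'E'
from h import *
p,Rm=tool();c=camera("wrist");cv2.imwrite("pics/w4.png",c["pixels"][:,:,::-1]);print(p,get_obs()["time_s"])
plan([.50,-.13,.14],-4,11)
E
```

```text
[0.48353774 0.20488071 0.12653098] 6.2
[-0.0014, -0.0291, 0.009, -0.94, 0.01, -0.0],
[-0.0013, -0.0292, 0.0086, -0.94, 0.01, -0.0],
[-0.0014, -0.0294, 0.008, -0.94, 0.01, -0.0],
[-0.0014, -0.0295, 0.0076, -0.94, 0.01, -0.0],
[-0.0013, -0.0296, 0.0071, -0.94, 0.01, -0.0],
[-0.0014, -0.0298, 0.0066, -0.94, 0.01, -0.0],
[-0.0014, -0.0298, 0.0061, -0.94, 0.01, -0.0],
[-0.0014, -0.03, 0.0057, -0.94, 0.01, -0.0],
[-0.0013, -0.03, 0.0051, -0.94, 0.01, -0.0],
[-0.0014, -0.0301, 0.0047, -0.94, 0.01, -0.0],
[-0.0014, -0.0302, 0.0041, -0.94, 0.01, -0.0],
end [ 0.49999629 -0.13003125  0.14002552]
```

View pics/w4.png

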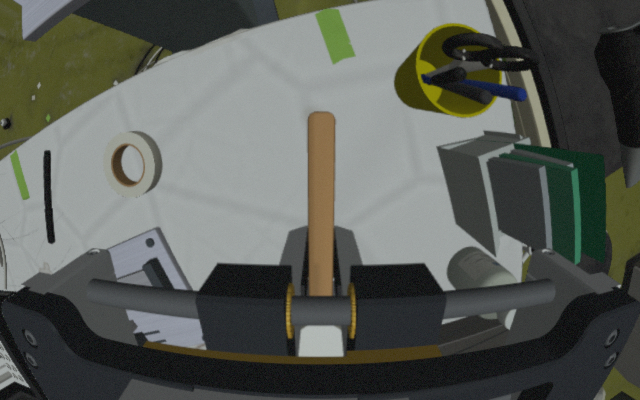

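```bash
python3 - <<'E'
from h import *
np.set_printoptions(precision=4,suppress=True)
c=camera("wrist");I=np.eye(3)
# tool frame 'world': make z-axis = tool x plane by permuting
def tr(u,v,X):
    x=(u-c["cx"])/c["fx"];y=(v-c["cy"])/c["fy"];r=np.hypot(x,y)
    d=np.array([np.sin(r)*x/r,-np.sin(r)*y/r,-np.cos(r)]);T=c["T_tool_cam"];o=T[:3,3];w=T[:3,:3]@d
    return o+w*(X-o[0])/w[0]
print(tr(321,112,-.0265),tr(321,112,-.02),tr(320,341,-.0455), tr(320,341,-.0445))
E
```

```text
[-0.0265 -0.0005 -0.0772] [-0.02   -0.0005 -0.0774] [-0.0455 -0.001   0.0417] [-0.0445 -0.001   0.0425]
```

Request:
step_arm(motion=[[[-0.0015,-0.029,0.009,-0.9,0,0],[-0.0015,-0.029,0.0086,-0.9,0,0],[-0.0015,-0.0294,0.008,-0.9,0,0],[-0.0015,-0.0295,0.0076,-0.9,0,0],[-0.0015,-0.0296,0.0071,-0.9,0,0],[-0.0015,-0.0298,0.0066,-0.9,0,0],[-0.0015,-0.0298,0.0061,-0.9,0,0],[-0.0015,-0.03,0.0057,-0.9,0,0],[-0.0015,-0.03,0.0051,-0.9,0,0],[-0.0015,-0.03,0.0047,-0.9,0,0],[-0.0015,-0.03,0.0041,-0.9,0,0],[0,0,0,0,0,0]]])

```text
time_s: 7.75
ee_pos: [0.4984, -0.1309, 0.14]
eef_rot: [2.968, 1.569, 2.888]
force: [-0.3, -0.2, -2.2]
grip_width: 0.0136
```

```bash
python3 - <<'E'
from h import *
p,Rm=tool();print(p,Rm,get_obs()["time_s"])
c=camera("top");cv2.imwrite("pics/t5.png",cv2.resize(c["pixels"][130:260,280:480,::-1],None,fx=4,fy=4,interpolation=cv2.INTER_CUBIC))
c=camera("scene");cv2.imwrite("pics/s5.png",cv2.resize(c["pixels"][150:300,260:460,::-1],None,fx=4,fy=4,interpolation=cv2.INTER_CUBIC))
E
```

```text
[ 0.49836165 -0.13085152  0.14002805] [[-1.58425511e-03  7.90328723e-02  9.96870752e-01]
 [ 4.09903711e-04  9.96871970e-01 -7.90323175e-02]
 [-9.99998661e-01  2.83413668e-04 -1.61169538e-03]] 7.75
```

View pics/t5.png

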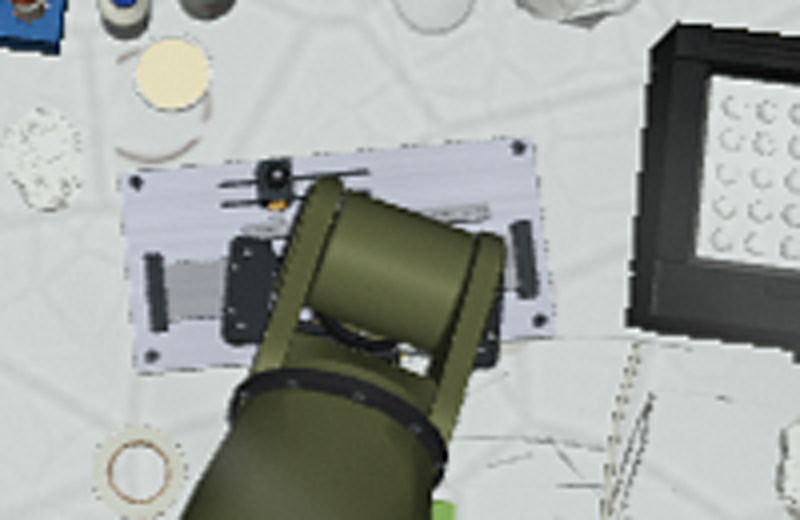

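View pics/s5.png

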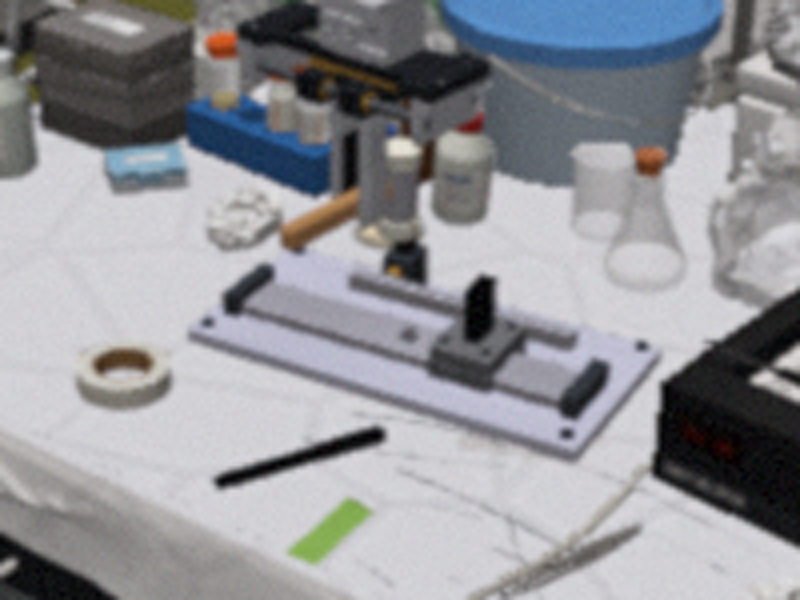

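```bash
python3 - <<'E'
from h import *
c=camera("scene");print(ray(c,362,233,.036), ray(c,480/4+260,278/4+150,.088))
plan([.507,-.1351,.075],-4.5,5)
E
```

```text
[ 0.53726055 -0.15152086  0.036     ] [ 0.55997353 -0.19841618  0.088     ]
[0.0131, -0.0011, 0.0018, 0.02, -0.01, -0.0],
[0.013, -0.0011, 0.0018, 0.02, -0.01, -0.0],
[0.0131, -0.0011, 0.0018, 0.02, -0.01, -0.0],
[0.0131, -0.0011, 0.0018, 0.02, -0.01, -0.0],
[0.0131, -0.0011, 0.0018, 0.02, -0.01, -0.0],
end [ 0.50701016 -0.13505506  0.07497268]
```

Request:
step_arm(motion=[[[0.013,-0.001,0.002,0,0,0],[0.013,-0.001,0.002,0,0,0],[0.013,-0.001,0.002,0,0,0],[0.013,-0.001,0.0015,0,0,0],[0.01,-0.0015,0.0015,0,0,0],[0,0,0,0,0,0]]])

```text
time_s: 8.65
ee_pos: [0.5071, -0.1357, 0.0782]
eef_rot: [2.92, 1.569, 2.843]
force: [0.1, -0.0, -2.7]
grip_width: 0.0134
```

```bash
python3 - <<'E'
from h import *
p,Rm=tool();print(p,get_obs()["time_s"])
c=camera("scene");cv2.imwrite("pics/s6.png",cv2.resize(c["pixels"][170:270,300:420,::-1],None,fx=6,fy=6,interpolation=cv2.INTER_CUBIC))
c=camera("wrist");cv2.imwrite("pics/w6.png",c["pixels"][:,:,::-1])
E
```

```text
[ 0.50710395 -0.13573062  0.07820479] 8.65
```

View pics/s6.png

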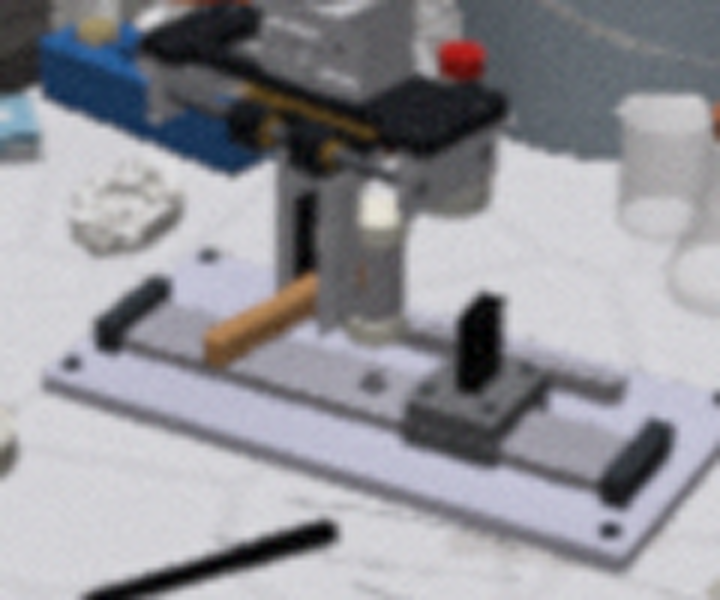

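View pics/w6.png

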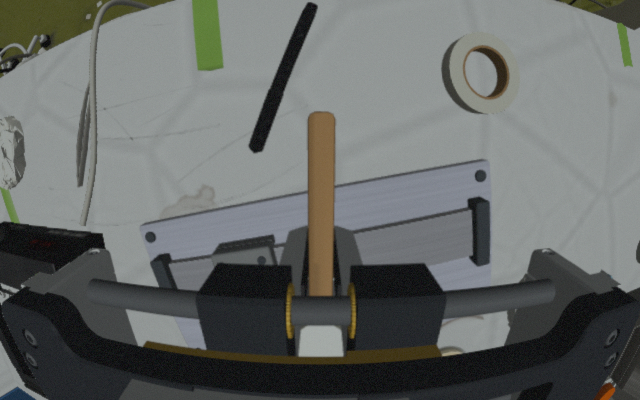

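```bash
python3 - <<'E'
from h import *
np.set_printoptions(precision=4,suppress=True)
def proj(c,P):
    E=c["extrinsics"];q=E[:3,:3]@np.array(P)+E[:3,3];return np.array([c["cx"]-c["fx"]*q[0]/q[2],c["cy"]+c["fy"]*q[1]/q[2]])
s=camera("scene");t=camera("top")
p,Rm=tool();H=p+Rm@[.0245,0,.044];T=p+Rm@[.0245-.07,0,.044]
S=lambda P:(proj(s,P)-[300,170])*6+2.5
print("face",H,S(H),"top",T,S(T)," handle end",S(p+Rm@[-.0175,0,-.079]))
print("pin",S([.551,-.1386,.036]),S([.551,-.1386,.024]))
for q in [[0.6331,0.0344,.014],[0.6661,-0.2914,.014],[0.5097,-0.3058,.014],[0.474,0.0157,.014]]:print(S(q))
print("fin top",S([.5554,-.1928,.088]))
E
```

```text
face [ 0.5515 -0.1391  0.0551] [371.1191 328.5822] top [ 0.5515 -0.1391  0.1251] [373.843  204.9376]  handle end [207.0791 348.7624]
pin [368.8816 361.4805] [368.421  381.8996]
[197.4852 241.9434]
[746.3412 399.2053]
[612.4451 547.1738]
[ 39.1384 367.2462]
fin top [467.6619 299.7756]
```

```bash
python3 - <<'E'
from h import *
s=camera("scene")["pixels"][:,:,::-1]
cv2.imwrite("pics/s7.png",cv2.resize(s[215:250,340:390],None,fx=16,fy=16,interpolation=cv2.INTER_NEAREST))
E
```

```text
(no output)
```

View pics/s7.png

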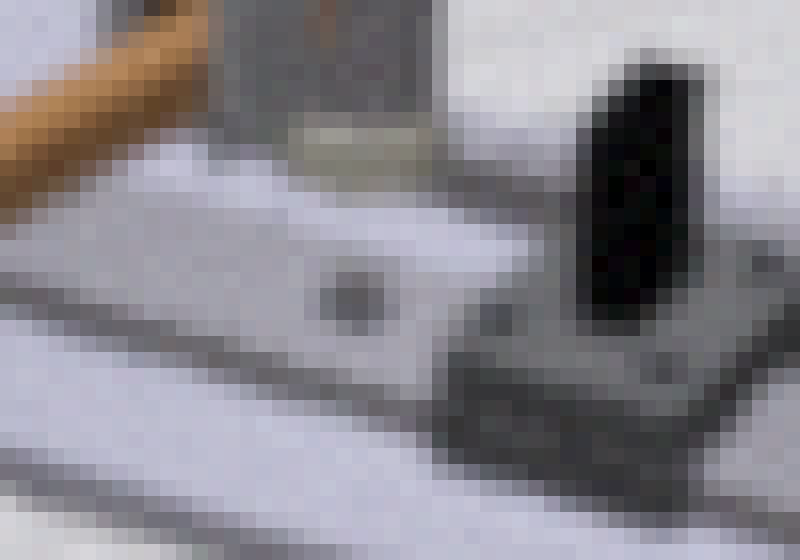

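The pin stands right under the mallet face in both views. I press down slowly.

Request:
step_arm(motion=[[[0.008,0,0,0,0,0],[0.006,0,0,0,0,0],[0.004,0,0,0,0,0],[0.003,0,0,0,0,0],[0,0,0,0,0,0]]])

```text
time_s: 9.52
ee_pos: [0.5074, -0.1357, 0.0579]
eef_rot: [2.034, 1.571, 1.957]
force: [-0.4, -0.6, -2.0]
grip_width: 0.0132
```

Request:
step_arm(motion=[[[0.003,0,0,0,0,0],[0.002,0,0,0,0,0],[0.002,0,0,0,0,0],[0,0,0,0,0,0]]])

```text
time_s: 10.02
ee_pos: [0.5075, -0.1357, 0.051]
eef_rot: [-0.145, 1.57, -0.222]
force: [0.7, 0.3, 0.0]
grip_width: 0.0134
```

Request:
step_arm(motion=[[[0.002,0,0,0,0,0],[0.001,0,0,0,0,0],[0,0,0,0,0,0]]])

```text
time_s: 10.4
ee_pos: [0.5075, -0.1358, 0.0484]
eef_rot: [-0.277, 1.571, -0.354]
force: [-5.0, 1.4, 5.7]
grip_width: 0.0135
```

```bash
python3 - <<'E'
from h import *
s=camera("scene")["pixels"][:,:,::-1]
cv2.imwrite("pics/s8.png",cv2.resize(s[190:250,330:400],None,fx=10,fy=10,interpolation=cv2.INTER_NEAREST))
s=camera("wrist")["pixels"][:,:,::-1]
cv2.imwrite("pics/w8.png",s)
print(get_obs()["force"],get_obs()["moment"])
E
```

```text
[-3.88188811  0.13931333  7.08619281] [0.15903429 0.4135871  0.02372598]
```

View pics/s8.png

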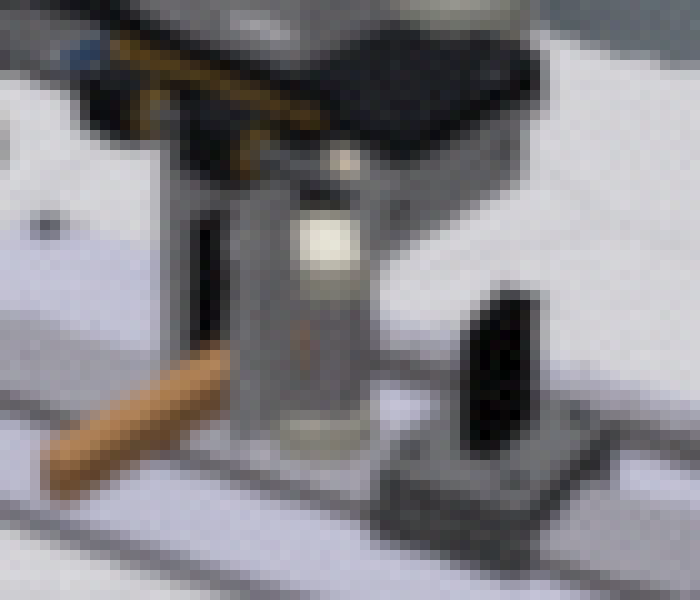

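View pics/w8.png

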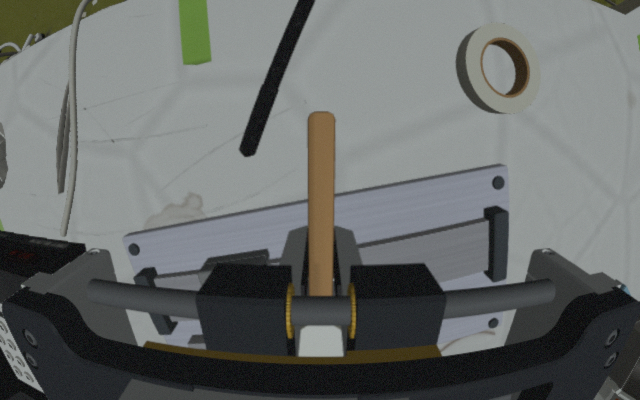

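Request:
step_arm(motion=[[[0.0015,0,0,0,0,0],[0.001,0,0,0,0,0],[0,0,0,0,0,0],[0,0,0,0,0,0]]])

```text
time_s: 11.0
ee_pos: [0.5072, -0.1359, 0.0478]
eef_rot: [-1.374, 1.57, -1.451]
force: [-19.8, 3.3, 35.9]
grip_width: 0.0137
```

Request:
step_arm(motion=[[[-0.004,0,0,0,0,0],[-0.01,0,0,0,0,0],[-0.025,0,0,0,0,0],[-0.03,0,0,0,0,0],[-0.02,0,0,0,0,0],[0,0,0,0,0,0]]])

```text
time_s: 11.75
ee_pos: [0.5079, -0.1359, 0.1356]
eef_rot: [-0.239, 1.569, -0.316]
force: [0.2, -0.2, -1.8]
grip_width: 0.0134
```

```bash
python3 - <<'E'
from h import *
s=camera("scene")["pixels"][:,:,::-1]
cv2.imwrite("pics/s9.png",cv2.resize(s[180:250,320:400],None,fx=10,fy=8,interpolation=cv2.INTER_NEAREST))
s=camera("wrist")["pixels"][:,:,::-1]
cv2.imwrite("pics/w9.png",s)
print(get_obs()["force"],tool())
E
```

```text
[ 0.27392821 -0.00931807 -2.83778572] (array([ 0.50706146, -0.13557585,  0.13374545]), array([[-9.41245699e-04,  7.68656282e-02,  9.97041017e-01],
       [ 3.22675607e-04,  9.97041430e-01, -7.68653554e-02],
       [-9.99999505e-01,  2.49371630e-04, -9.63263621e-04]]))
```

View pics/s9.png

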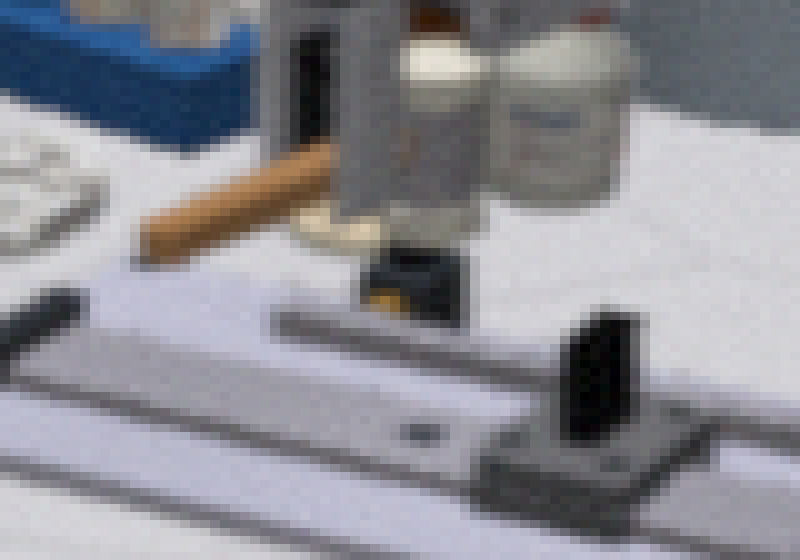

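View pics/w9.png

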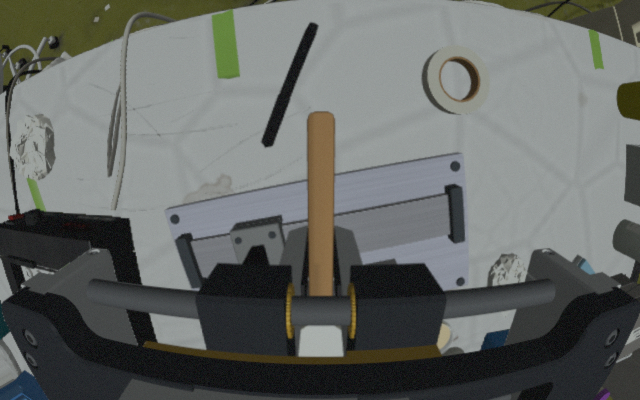

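```bash
python3 - <<'E'
from h import *
plan([.483,.2046,.10],-14.1,10)
E
```

```text
[0.0034, 0.0337, -0.005, 0.97, -0.01, -0.0],
[0.0034, 0.0337, -0.0056, 0.97, -0.01, -0.0],
[0.0034, 0.0335, -0.0061, 0.97, -0.01, -0.0],
[0.0033, 0.0334, -0.0068, 0.97, -0.01, -0.0],
[0.0034, 0.0334, -0.0072, 0.97, -0.01, -0.0],
[0.0034, 0.0331, -0.0079, 0.97, -0.01, -0.0],
[0.0034, 0.0331, -0.0084, 0.97, -0.01, -0.0],
[0.0034, 0.0329, -0.009, 0.97, -0.01, -0.0],
[0.0033, 0.0327, -0.0095, 0.97, -0.01, -0.0],
[0.0034, 0.0326, -0.0101, 0.97, -0.01, -0.0],
end [0.48296713 0.20458207 0.10002436]
```

Request:
step_arm(motion=[[[0.003,0.034,-0.005,1,0,0],[0.003,0.034,-0.0056,1,0,0],[0.003,0.0335,-0.006,1,0,0],[0.003,0.0335,-0.0068,1,0,0],[0.0035,0.0335,-0.0072,1,0,0],[0.0035,0.033,-0.008,1,0,0],[0.0035,0.033,-0.0085,1,0,0],[0.0035,0.033,-0.009,1,0,0],[0.0035,0.0327,-0.0095,0.9,0,0],[0.0035,0.0326,-0.01,0.9,0,0],[0.02,0,0,0,0,0],[0.02,0,0,0,0,0]]])

```text
time_s: 13.35
ee_pos: [0.4834, 0.2055, 0.0597]
eef_rot: [-2.593, 1.569, -2.84]
force: [0.3, -0.8, -2.0]
grip_width: 0.0133
```

Request:
step_arm(motion=[[[0.015,0,0,0,0,0],[0.01,0,0,0,0,0],[0.005,0,0,0,0,0],[0,0,0,0,0,0]]])

```text
time_s: 13.85
ee_pos: [0.4842, 0.2052, 0.0316]
eef_rot: [2.923, 1.571, 2.675]
force: [-0.3, -0.2, -2.0]
grip_width: 0.0134
```

Request:
step_arm(motion=[[[0.003,0,0,0,0,0],[0.003,0,0,0,0,0],[0.001,0,0,0,0,0],[0,0,0,0,0,0],[0,0,0,0,0,0]]])

```text
time_s: 14.48
ee_pos: [0.4842, 0.2052, 0.0246]
eef_rot: [0.582, 1.571, 0.334]
force: [-0.3, -0.6, -1.7]
grip_width: 0.0139
```

Request:
step_arm(motion=[[[0.001,0,0,0,0,0],[0,0,0,0,0,0],[0,0,0,0,0,0]]])

```text
time_s: 14.85
ee_pos: [0.4841, 0.2053, 0.0243]
eef_rot: [1.231, 1.571, 0.983]
force: [-6.2, 0.5, 10.3]
grip_width: 0.0135
```

Request:
step_arm(motion=[[[-0.0007,0,0,0,0,0],[0,0,0,0,0,0]]])

```text
time_s: 15.1
ee_pos: [0.4841, 0.2053, 0.0244]
eef_rot: [1.254, 1.571, 1.006]
force: [-2.0, 0.9, 4.6]
grip_width: 0.0138
```

Request:
step_arm(motion=[[[0,0,0,0,0,0],[0,0,0,0,0,0],[0,0,0,0,0,0],[0,0,0,0,0,0],[0,0,0,0,0,0],[0,0,0,0,0,0],[0,0,0,0,0,0],[0,0,0,0,0,0],[0,0,0,0,0,0]]], fingers=0.094)

```text
time_s: 16.23
ee_pos: [0.4841, 0.2052, 0.0243]
eef_rot: [1.082, 1.571, 0.834]
force: [-0.6, 0.4, -0.3]
grip_width: 0.0936
```

```bash
python3 - <<'E'
from h import *
s=camera("wrist")["pixels"][:,:,::-1]
cv2.imwrite("pics/w10.png",s)
print(get_obs()["force"],tool(),get_obs()["time_s"])
E
```

```text
[-0.42501745 -0.15857945 -1.0481206 ] (array([0.4841176 , 0.20518059, 0.02425046]), array([[-1.96395512e-05,  2.45508467e-01,  9.69394446e-01],
       [ 2.25015196e-06,  9.69394446e-01, -2.45508467e-01],
       [-1.00000000e+00, -2.64039129e-06, -1.95909032e-05]])) 16.275
```

View pics/w10.png

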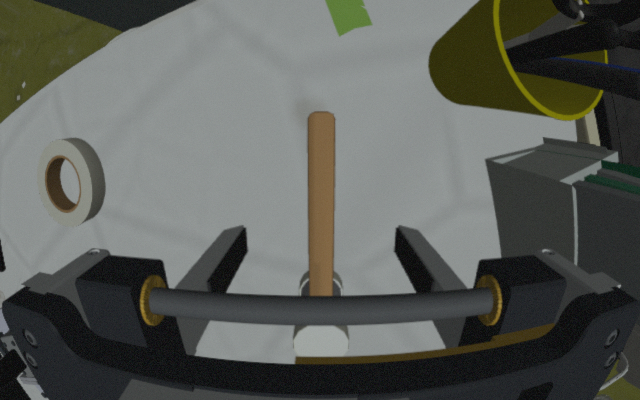

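Request:
step_arm(motion=[[[-0.02,0,0,0,0,0],[-0.04,0,0,0,0,0],[-0.05,0,0,0,0,0],[-0.05,0,0,0,0,0],[-0.03,0,0,0,0,0],[0,0,0,0,0,0]]])

```text
time_s: 17.02
ee_pos: [0.4848, 0.2054, 0.2162]
eef_rot: [0.584, 1.567, 0.336]
force: [-0.1, -0.3, -1.8]
grip_width: 0.0939
```

```bash
python3 - <<'E'
from h import *
plan([.54,-.185,.22],6,12)
E
```

```text
[-0.0003, -0.0304, 0.0124, -1.68, 0.02, -0.01],
[-0.0004, -0.0308, 0.0116, -1.68, 0.02, -0.01],
[-0.0003, -0.0311, 0.0106, -1.68, 0.02, -0.01],
[-0.0004, -0.0314, 0.0098, -1.68, 0.02, -0.01],
[-0.0003, -0.0316, 0.0088, -1.68, 0.02, -0.01],
[-0.0003, -0.0319, 0.0078, -1.68, 0.02, -0.01],
[-0.0003, -0.0321, 0.007, -1.68, 0.02, -0.01],
[-0.0004, -0.0323, 0.006, -1.68, 0.02, -0.01],
[-0.0003, -0.0325, 0.005, -1.68, 0.02, -0.01],
[-0.0003, -0.0326, 0.0041, -1.68, 0.02, -0.01],
[-0.0003, -0.0327, 0.0031, -1.68, 0.02, -0.01],
[-0.0003, -0.0328, 0.0022, -1.68, 0.02, -0.01],
end [ 0.54004256 -0.1849844   0.21996971]
```

Request:
step_arm(motion=[[[0,-0.0304,0.0124,-1.7,0,0],[0,-0.0308,0.0116,-1.7,0,0],[0,-0.031,0.0106,-1.7,0,0],[0,-0.0314,0.0098,-1.7,0,0],[0,-0.0316,0.0088,-1.7,0,0],[0,-0.032,0.0078,-1.7,0,0],[0,-0.032,0.007,-1.7,0,0],[0,-0.0323,0.006,-1.7,0,0],[0,-0.0325,0.005,-1.7,0,0],[0,-0.0326,0.004,-1.7,0,0],[0,-0.033,0.003,-1.7,0,0],[0,-0.033,0.002,-1.6,0,0]]])

```text
time_s: 18.52
ee_pos: [0.5394, -0.1865, 0.2125]
eef_rot: [2.627, 1.569, 2.734]
force: [1.0, 0.4, -0.5]
grip_width: 0.0938
```

Request:
step_arm(motion=[[[0,0,0,0,0,0],[0,0,0,0,0,0]]])

```text
time_s: 18.77
ee_pos: [0.5394, -0.1849, 0.2132]
eef_rot: [2.529, 1.569, 2.634]
force: [-0.2, 0.3, 0.6]
grip_width: 0.0942
```

```bash
python3 - <<'E'
from h import *
p,Rm=tool()
s=camera("wrist")["pixels"][:,:,::-1]
cv2.imwrite("pics/w11.png",s)
cv2.imwrite("pics/w11z.png",cv2.resize(s[100:360,180:460],None,fx=2.3,fy=2.3,interpolation=cv2.INTER_CUBIC))
np.savez("w11.npz",p=p,R=Rm)
print(p,Rm,get_obs()["time_s"])
E
```

```text
[ 0.5394349  -0.18487038  0.21317943] [[-1.44497967e-03 -1.05697826e-01  9.94397245e-01]
 [ 8.02793951e-04  9.94397841e-01  1.05699055e-01]
 [-9.99998634e-01  9.51029080e-04 -1.35203109e-03]] 18.825
```

View pics/w11.png

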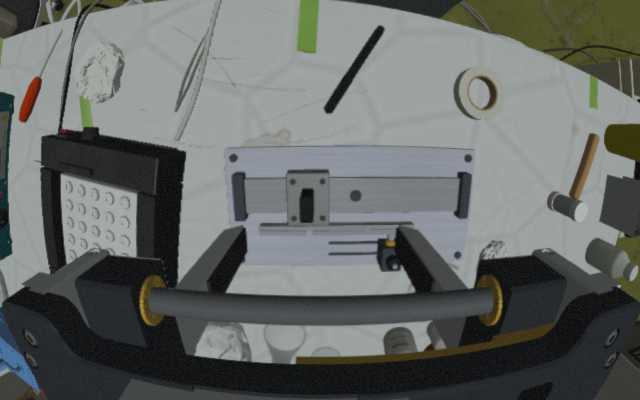

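View pics/w11z.png

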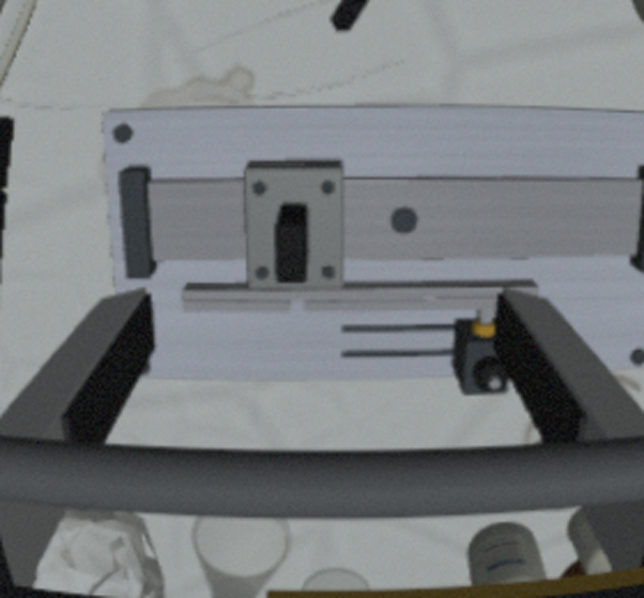

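```bash
python3 - <<'E'
from h import *
np.set_printoptions(precision=4,suppress=True)
c=camera("wrist")
d=np.load("w11.npz");W=lambda u,v,z:wray(c,180+u/2.3,100+v/2.3,z,d["p"],d["R"])
C=[W(108,110,.014),W(122,368,.014)]; k=(lambda u,v:wray(c,u,v,.014,d["p"],d["R"]))
C2=[k(472,148),k(475,265),k(226,149),k(230,258)]
print("corners",C,C2)
pin=W(404,220,.024);y=np.array([-.1057,.9944,0]);x=np.array([.9944,.1057,0])
st=lambda P:((P-pin)@x,(P-pin)@y)
print("pin",pin)
for n,P in dict(ball=W(481,313,.037),notch=W(297,307,.042),blockL=W(247,175,.044),blockR=W(342,175,.044),blockL2=W(250,275,.044),blockR2=W(342,275,.044),finL=W(277,262,.088),finR=W(308,262,.088),finB=W(292,283,.088)).items():print(n,P,st(P))
s=camera("wrist")["pixels"][:,:,::-1]
cv2.imwrite("pics/w11y.png",cv2.resize(s[170:280,250:430],None,fx=4.4,fy=4.4,interpolation=cv2.INTER_CUBIC))
E
```

```text
corners [array([ 0.5089, -0.3067,  0.014 ]), array([ 0.6617, -0.2939,  0.014 ])] [array([0.4721, 0.0093, 0.014 ]), array([0.6389, 0.0565, 0.014 ]), array([ 0.5105, -0.3079,  0.014 ]), array([ 0.6593, -0.2984,  0.014 ])]
pin [ 0.5512 -0.1406  0.024 ]
ball [ 0.5951 -0.0933  0.037 ] (np.float64(0.04865262555035462), np.float64(0.042398068038678995))
notch [ 0.5996 -0.1927  0.042 ] (np.float64(0.042543130586905335), np.float64(-0.05688099977290281))
blockL [ 0.5321 -0.2242  0.044 ] (np.float64(-0.027866521787583077), np.float64(-0.08105065370385145))
blockR [ 0.5272 -0.1772  0.044 ] (np.float64(-0.027757995926260125), np.float64(-0.03382059411651035))
blockL2 [ 0.584  -0.2185  0.044 ] (np.float64(0.024305881278951325), np.float64(-0.08086266952791295))
blockR2 [ 0.5789 -0.1714  0.044 ] (np.float64(0.024237980536317042), np.float64(-0.03349482404106356))
finL [ 0.5618 -0.2037  0.088 ] (np.float64(0.0038842859498677577), np.float64(-0.06380489244515809))
finR [ 0.5604 -0.1899  0.088 ] (np.float64(0.0038689916310030914), np.float64(-0.04994839011646752))
finB [ 0.571  -0.1961  0.088 ] (np.float64(0.01376726044651365), np.float64(-0.057218809135525274))
```

View pics/w11y.png

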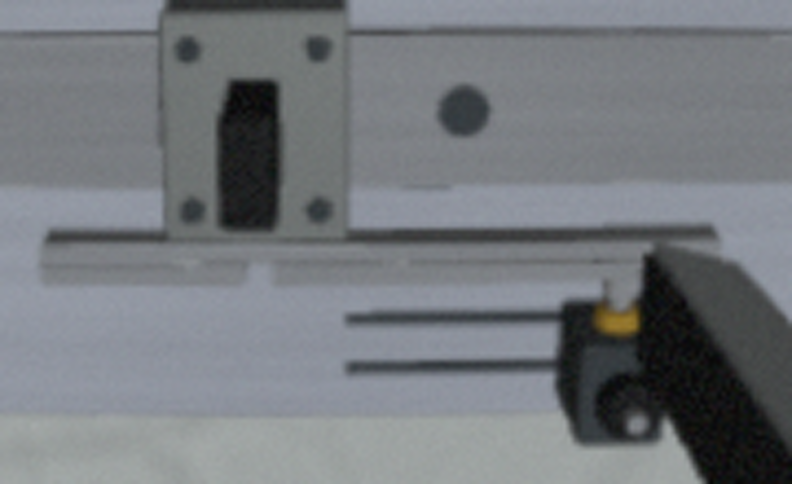

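```bash
python3 - <<'E'
from h import *
plan([.557,-.1965,.055],6.07,8)
E
```

```text
[0.0199, -0.0017, 0.002, 0.01, -0.0, -0.0],
[0.0199, -0.0017, 0.002, 0.01, -0.0, -0.0],
[0.0198, -0.0017, 0.002, 0.01, -0.0, -0.0],
[0.0199, -0.0018, 0.002, 0.01, -0.0, -0.0],
[0.0199, -0.0017, 0.002, 0.01, -0.0, -0.0],
[0.0199, -0.0017, 0.002, 0.01, -0.0, -0.0],
[0.0199, -0.0017, 0.002, 0.01, -0.0, -0.0],
[0.0198, -0.0017, 0.002, 0.01, -0.0, -0.0],
end [ 0.55704625 -0.19649816  0.05503367]
```

Request:
step_arm(motion=[[[0.025,-0.0035,0.004,0,0,0],[0.03,-0.0035,0.004,0,0,0],[0.03,-0.0035,0.004,0,0,0],[0.03,-0.0035,0.004,0,0,0],[0.02,0,0,0,0,0],[0.015,0,0,0,0,0],[0.005,0,0,0,0,0],[0,0,0,0,0,0]]])

```text
time_s: 19.92
ee_pos: [0.5573, -0.1977, 0.0596]
eef_rot: [-0.554, 1.57, -0.448]
force: [-0.7, -0.1, -0.0]
grip_width: 0.0942
```

```bash
python3 - <<'E'
from h import *
p,Rm=tool()
s=camera("wrist")["pixels"][:,:,::-1]
cv2.imwrite("pics/w12.png",s)
print(p,get_obs()["time_s"])
E
```

```text
[ 0.55732104 -0.197669    0.059605  ] 19.975
```

View pics/w12.png

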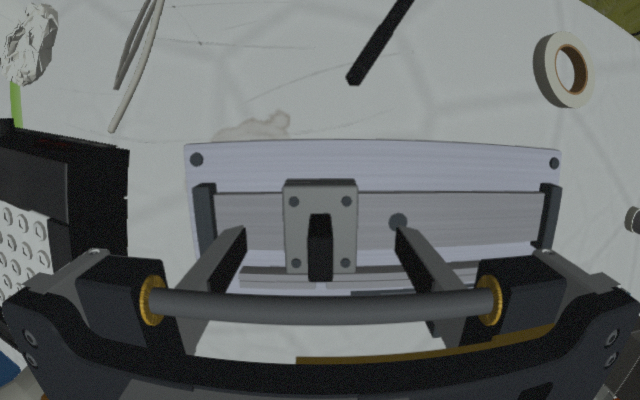

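Request:
step_arm(motion=[[[0.004,-0.0005,0,0,0,0],[0,0,0,0,0,0],[0,0,0,0,0,0],[0,0,0,0,0,0],[0,0,0,0,0,0],[0,0,0,0,0,0],[0,0,0,0,0,0],[0,0,0,0,0,0],[0,0,0,0,0,0],[0,0,0,0,0,0],[0,0,0,0,0,0],[0,0,0,0,0,0]]], fingers=0, squeeze=20)

```text
time_s: 21.48
ee_pos: [0.5572, -0.1982, 0.0553]
eef_rot: [-0.778, 1.571, -0.672]
force: [-0.0, 0.2, -0.1]
grip_width: 0.0137
```

Request:
step_arm(motion=[[[0,0.004,0,0,0,0],[0,0.008,0,0,0,0],[0,0.01,0,0,0,0],[0,0.01,0,0,0,0],[0,0.008,0,0,0,0],[0,0.004,0,0,0,0],[0,0,0,0,0,0]]])

```text
time_s: 22.35
ee_pos: [0.5522, -0.1539, 0.0552]
eef_rot: [2.295, 1.569, 2.401]
force: [-4.2, 3.6, 2.2]
grip_width: 0.0139
```

Request:
step_arm(motion=[[[0,0.005,0,0,0,0],[0,0.01,0,0,0,0],[0,0.01,0,0,0,0],[0,0.01,0,0,0,0],[0,0.006,0,0,0,0],[0,0.003,0,0,0,0],[0,0,0,0,0,0]]])

```text
time_s: 23.22
ee_pos: [0.5472, -0.1104, 0.0552]
eef_rot: [2.648, 1.569, 2.754]
force: [-7.5, 1.9, 4.4]
grip_width: 0.0138
```

```bash
python3 - <<'E'
from h import *
p,Rm=tool()
s=camera("wrist")["pixels"][:,:,::-1]
cv2.imwrite("pics/w13.png",cv2.resize(s[150:350,220:460],None,fx=3,fy=3,interpolation=cv2.INTER_CUBIC))
s=camera("top")["pixels"][:,:,::-1]
cv2.imwrite("pics/t13.png",cv2.resize(s[150:235,300:435],None,fx=5.9,fy=5.9,interpolation=cv2.INTER_CUBIC))
s=camera("scene")["pixels"][:,:,::-1]
cv2.imwrite("pics/s13.png",cv2.resize(s[170:270,300:420],None,fx=6,fy=6,interpolation=cv2.INTER_CUBIC))
print(p,get_obs()["time_s"],get_obs()["force"])
E
```

```text
[ 0.54724783 -0.11039125  0.05520017] 23.375 [-7.0978739   1.05465223  4.01595197]
```

View pics/w13.png

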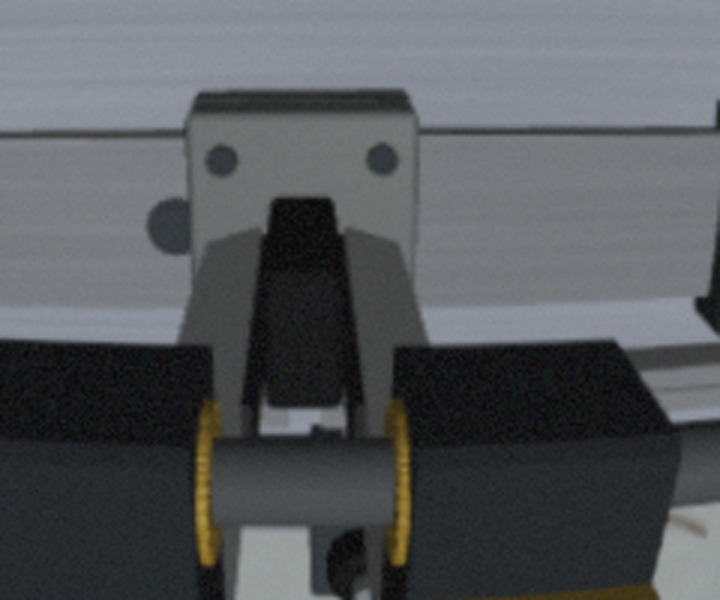

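View pics/t13.png

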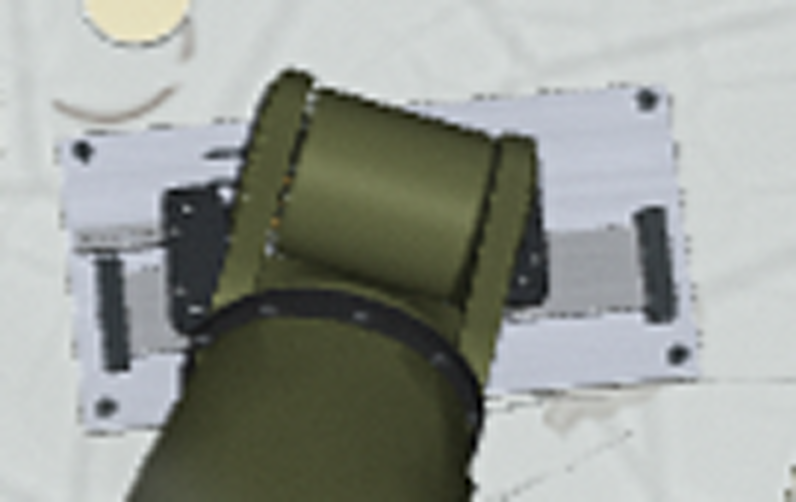

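View pics/s13.png

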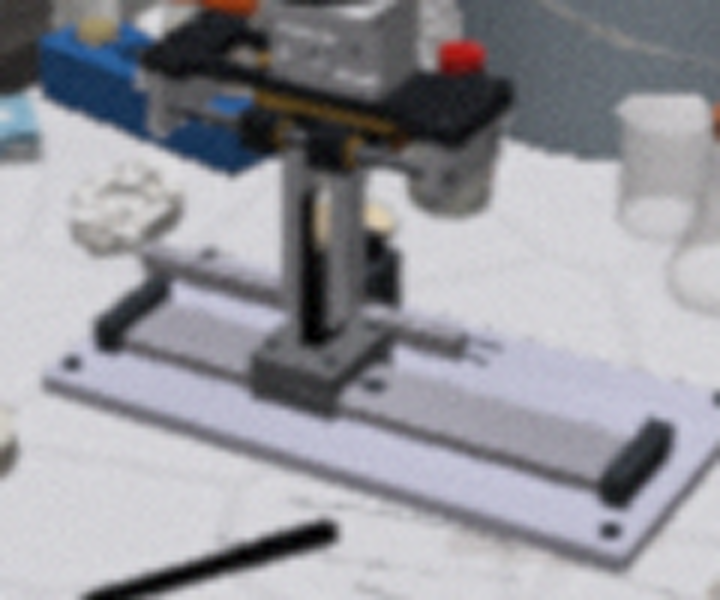

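Request:
step_arm(motion=[[[-0.0002,0.002,-0.0003,0,0,0],[0,0.002,0,0,0,0],[0,0.002,0,0,0,0],[0,0.001,0,0,0,0],[0,0,0,0,0,0]]])

```text
time_s: 24.0
ee_pos: [0.5465, -0.1039, 0.0552]
eef_rot: [2.977, 1.57, 3.083]
force: [-4.4, -2.1, -0.8]
grip_width: 0.0139
```

Request:
step_arm(motion=[[[0,0.001,0,0,0,0],[0,0,0,0,0,0]]])

```text
time_s: 24.25
ee_pos: [0.5464, -0.1029, 0.0552]
eef_rot: [2.948, 1.57, 3.054]
force: [-4.6, -2.9, -1.0]
grip_width: 0.0136
```

Request:
step_arm(motion=[[[0,0.001,0,0,0,0],[0,0,0,0,0,0]]])

```text
time_s: 24.5
ee_pos: [0.5463, -0.1019, 0.0552]
eef_rot: [2.952, 1.57, 3.058]
force: [-4.0, -2.3, -0.5]
grip_width: 0.0137
```

```bash
python3 - <<'E'
from h import *
p,Rm=tool()
s=camera("wrist")["pixels"][:,:,::-1]
cv2.imwrite("pics/w14.png",cv2.resize(s[240:360,270:390],None,fx=5,fy=5,interpolation=cv2.INTER_CUBIC))
print(p,get_obs()["time_s"],get_obs()["force"])
E
```

```text
[ 0.54625862 -0.10189359  0.0552264 ] 24.55 [-4.83542399 -2.74173111  0.09137466]
```

View pics/w14.png

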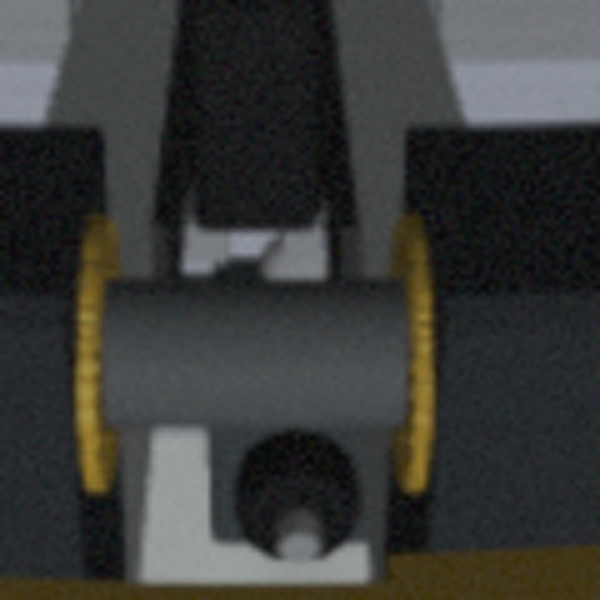

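Request:
step_arm(motion=[[[0,0.001,-0.0001,0,0,0],[0,0,0,0,0,0]]])

```text
time_s: 24.8
ee_pos: [0.5461, -0.1008, 0.0553]
eef_rot: [2.835, 1.57, 2.941]
force: [-4.2, -2.1, -1.0]
grip_width: 0.0135
```

Request:
step_arm(motion=[[[0,0.001,-0.0001,0,0,0],[0,0,0,0,0,0]]])

```text
time_s: 25.05
ee_pos: [0.546, -0.0996, 0.0552]
eef_rot: [2.447, 1.57, 2.553]
force: [-3.6, -0.9, -2.4]
grip_width: 0.0142
```

Request:
step_arm(motion=[[[0,0.0005,0,0,0,0],[0,0,0,0,0,0]]])

```text
time_s: 25.3
ee_pos: [0.546, -0.0993, 0.0553]
eef_rot: [2.624, 1.57, 2.73]
force: [-4.1, -1.5, -2.7]
grip_width: 0.0137
```

Request:
step_arm(motion=[[[0,0.0005,0,0,0,0],[0,0,0,0,0,0]]])

```text
time_s: 25.55
ee_pos: [0.5459, -0.0987, 0.0553]
eef_rot: [2.423, 1.57, 2.529]
force: [-4.0, -0.6, -4.3]
grip_width: 0.0139
```

Request:
step_arm(motion=[[[0,0.0005,0,0,0,0],[0,0,0,0,0,0]]])

```text
time_s: 25.8
ee_pos: [0.5458, -0.0982, 0.0552]
eef_rot: [2.578, 1.57, 2.685]
force: [-4.9, -0.2, -5.6]
grip_width: 0.0139
```

Request:
step_arm(motion=[[[0,0.0005,0,0,0,0],[0,0,0,0,0,0]]])

```text
time_s: 26.05
ee_pos: [0.5458, -0.0977, 0.0553]
eef_rot: [2.588, 1.57, 2.694]
force: [-5.4, -0.6, -6.5]
grip_width: 0.0139
```

Request:
step_arm(motion=[[[0,0.0005,0,0,0,0],[0,0,0,0,0,0]]])

```text
time_s: 26.3
ee_pos: [0.5458, -0.0973, 0.0553]
eef_rot: [2.671, 1.57, 2.778]
force: [-5.2, -0.4, -8.1]
grip_width: 0.0136
```

```bash
python3 - <<'E'
from h import *
p,Rm=tool()
s=camera("wrist")["pixels"][:,:,::-1]
cv2.imwrite("pics/w15.png",cv2.resize(s[240:360,270:390],None,fx=5,fy=5,interpolation=cv2.INTER_CUBIC))
print(p,get_obs()["time_s"],get_obs()["force"])
E
```

```text
[ 0.54578038 -0.09727212  0.055278  ] 26.35 [-4.64057883  0.556643   -6.94856194]
```

View pics/w15.png

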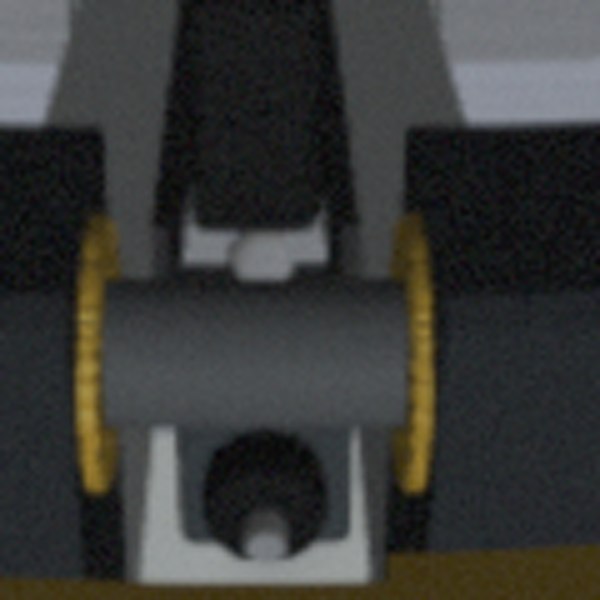

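Request:
step_arm(motion=[[[0,0,0,0,0,0],[0,0,0,0,0,0],[0,0,0,0,0,0],[0,0,0,0,0,0]]], fingers=0.026)

```text
time_s: 26.85
ee_pos: [0.5462, -0.0974, 0.0557]
eef_rot: [-0.232, 1.57, -0.126]
force: [-0.1, -0.7, -0.0]
grip_width: 0.026
```

```bash
python3 - <<'E'
from h import *
p,Rm=tool()
s=camera("wrist")["pixels"][:,:,::-1]
cv2.imwrite("pics/w16.png",cv2.resize(s[180:300,260:380],None,fx=5,fy=5,interpolation=cv2.INTER_CUBIC))
print(p,get_obs()["time_s"],get_obs()["force"],get_obs()["grip_width"])
E
```

```text
[ 0.54616518 -0.09740915  0.05567624] 26.9 [-0.02828452  0.61891015 -0.92315102] 0.026020763082111188
```

View pics/w16.png

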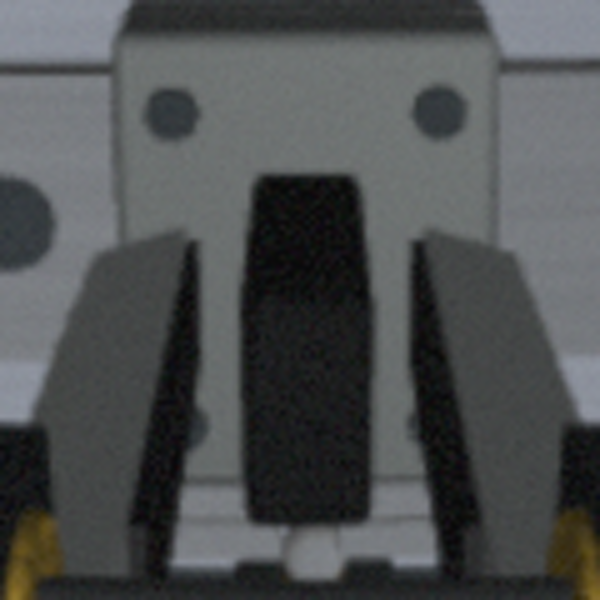

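Request:
step_arm(motion=[[[0,0.0004,0,0,0,0],[0,0,0,0,0,0],[0,0,0,0,0,0],[0,0,0,0,0,0],[0,0,0,0,0,0],[0,0,0,0,0,0]]], fingers=0, squeeze=20)

```text
time_s: 27.65
ee_pos: [0.5459, -0.0969, 0.0555]
eef_rot: [1.299, 1.571, 1.406]
force: [-0.2, 1.8, -0.2]
grip_width: 0.014
```

Request:
step_arm(motion=[[[0,0.0005,0,0,0,0],[0,0,0,0,0,0],[0,0,0,0,0,0]]])

```text
time_s: 28.02
ee_pos: [0.5459, -0.0966, 0.0555]
eef_rot: [-1.303, 1.571, -1.196]
force: [0.7, -0.3, 0.4]
grip_width: 0.014
```

Request:
step_arm(motion=[[[0,0.0005,0,0,0,0],[0,0,0,0,0,0],[0,0,0,0,0,0]]])

```text
time_s: 28.4
ee_pos: [0.5458, -0.096, 0.0555]
eef_rot: [-0.774, 1.571, -0.668]
force: [0.5, -1.3, -0.3]
grip_width: 0.0138
```

```bash
python3 - <<'E'
from h import *
p,Rm=tool()
s=camera("wrist")["pixels"][:,:,::-1]
cv2.imwrite("pics/w17.png",cv2.resize(s[240:360,270:390],None,fx=5,fy=5,interpolation=cv2.INTER_CUBIC))
print(p,get_obs()["time_s"],get_obs()["force"],get_obs()["grip_width"])
E
```

```text
[ 0.54580818 -0.09604644  0.05545823] 28.45 [-0.02855865 -2.72834019 -0.30117158] 0.014294248427537095
```

View pics/w17.png

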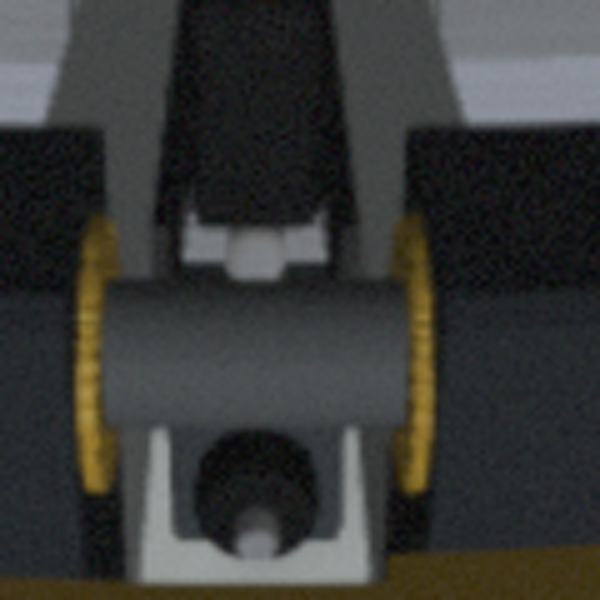

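Request:
step_arm(motion=[[[0,0,0,0,0,0],[0,0,0,0,0,0],[0,0,0,0,0,0],[0,0,0,0,0,0]]])

```text
time_s: 28.95
ee_pos: [0.5458, -0.096, 0.0555]
eef_rot: [-0.388, 1.571, -0.281]
force: [0.4, -1.9, 0.4]
grip_width: 0.014
```

```bash
python3 - <<'E'
from h import *
t=camera("top")["pixels"][:,:,::-1]
cv2.imwrite("pics/t18.png",cv2.resize(t[130:280,170:440],None,fx=2.9,fy=2.9,interpolation=cv2.INTER_CUBIC))
t=camera("scene")["pixels"][:,:,::-1]
cv2.imwrite("pics/s18.png",cv2.resize(t[150:290,220:420],None,fx=4,fy=4,interpolation=cv2.INTER_CUBIC))
print(get_obs()["force"],get_obs()["joint_vel"])
E
```

```text
[ 0.54505941 -2.34313261 -0.38204503] [-0.00044829 -0.0004373  -0.00053899  0.0001854   0.00082619 -0.00021634]
```

View pics/t18.png

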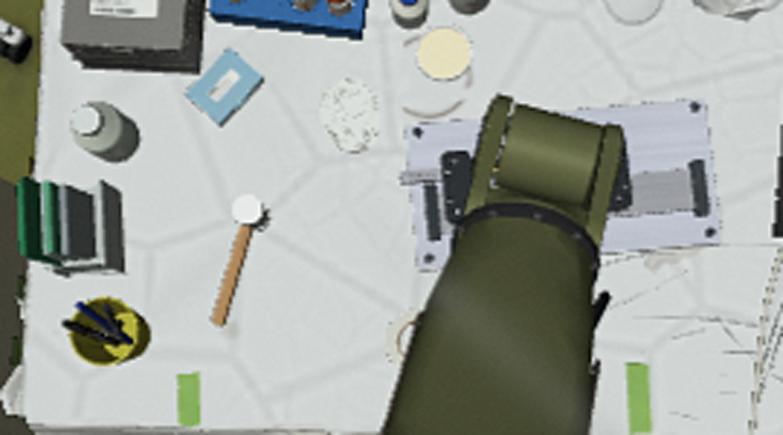

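View pics/s18.png

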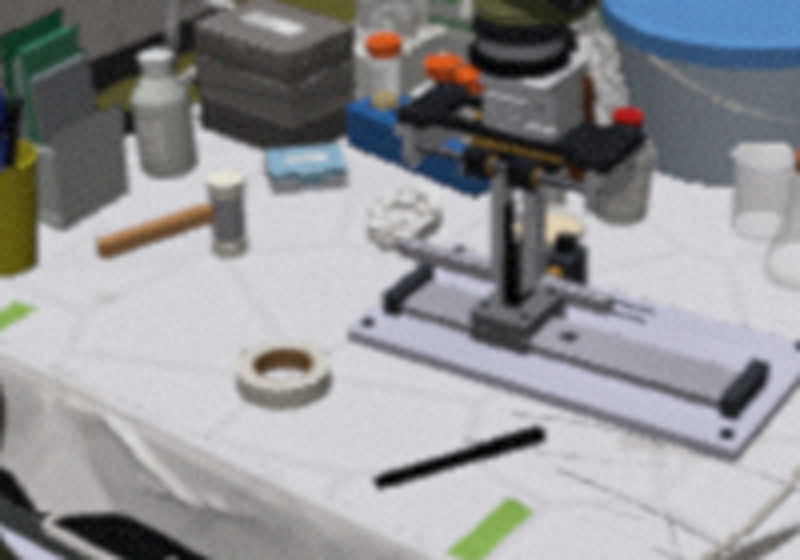

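The mallet stands upright at scene pixel (228,215), off the stage. The carriage is in the gripper next to the detent block, the pin is flush at (568,337), and the bystanders are in place. I hand in.

```bash
python3 -c "
from station import ticket
print(ticket.hand_in())"
```

```text
the job is handed in; nothing more can be done
None
```

I handed the job in at about 29 s of the 67 s allowed. The pin is down, the mallet stands clear of the stage, and the gripper is holding the carriage in the notch. The hand-in gave no verdict, so this rests on my own checks:

- **Pin:** I pressed it down slowly with the held mallet until the mallet face met the track, at about 36 N. Afterwards the pin looked flush in the scene view.
- **Mallet:** I set it back in its original spot, lowered it until it touched the bench, then released it. The last top and scene pictures show it upright and off the stage.
- **Carriage:** I gripped the fin at 20 N and slid it about 102 mm. I opened the fingers once to let the detent pull it in, then regripped and moved about 1.4 mm further. In the last wrist picture the ball lines up with the fin to within about 0.5 mm. The force along the rail was back to about -2 N, which is ordinary sliding friction. The joints were practically still, at 0.001 rad/s or less.
- **Bystanders:** those visible in the last pictures had not moved. In the top view the arm partly hid some, but the scene view showed the tape and marker in place. The tweezers were out of both final crops and not checked, and I did not go near them.

**Disagreements:** the top and wrist cameras differed by up to about 6 mm on the pin and fin positions, so I relied on the wrist camera and the force readings to centre the notch. On the way along the rail there was a side force of up to 7.5 N, which vanished when I regripped.

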